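# Change over the power resistors on the test rack

### The job

The power resistors lying in the notches of the test rack's metal rails have finished their run: flip the supply's output toggle off (down, towards the console's front edge) before touching the rack or any resistor, then move the finished ones to the wooden cradle and lay the waiting ones from the rubber mat across the rack. Each must lie level across both rails of its stand, a cap in each notch of one facing pair, any pair. When all are in place flip the toggle back on, never touch a resistor or the rack while the output is on, and leave the other things on the bench where they are.

Things in the scene. Friction and masses are not known exactly. Their poses are not given: they have to be found in the camera images.
- done1: Finished power resistor: white ceramic body 28 x 28 x 76 mm, a round brass cap 18 mm in diameter and 27 mm long at each end, 130 mm overall, 0.16 kg. Origin at its centre, y along its length; alike either way round and on any side. Starts across the metal rack, its caps in a pair of notches. May be absent.
- done2: Finished power resistor: white ceramic body 28 x 28 x 76 mm, a round brass cap 18 mm in diameter and 27 mm long at each end, 130 mm overall, 0.16 kg. Origin at its centre, y along its length; alike either way round and on any side. Starts across the metal rack, its caps in a pair of notches. May be absent.
- done3: Finished power resistor: white ceramic body 28 x 28 x 76 mm, a round brass cap 18 mm in diameter and 27 mm long at each end, 130 mm overall, 0.16 kg. Origin at its centre, y along its length; alike either way round and on any side. Starts across the metal rack, its caps in a pair of notches. May be absent.
- wait1: Waiting power resistor: white ceramic body 28 x 28 x 76 mm, a round brass cap 18 mm in diameter and 27 mm long at each end, 130 mm overall, 0.16 kg. Origin at its centre, y along its length; alike either way round and on any side. Starts flat on the black rubber mat (3 mm thick), centre 17 mm above the bench. May be absent.
- wait2: Waiting power resistor: white ceramic body 28 x 28 x 76 mm, a round brass cap 18 mm in diameter and 27 mm long at each end, 130 mm overall, 0.16 kg. Origin at its centre, y along its length; alike either way round and on any side. Starts flat on the black rubber mat (3 mm thick), centre 17 mm above the bench. May be absent.
- wait3: Waiting power resistor: white ceramic body 28 x 28 x 76 mm, a round brass cap 18 mm in diameter and 27 mm long at each end, 130 mm overall, 0.16 kg. Origin at its centre, y along its length; alike either way round and on any side. Starts flat on the black rubber mat (3 mm thick), centre 17 mm above the bench. May be absent.
- rack_slot1 (a point): Where a resistor's centre lies when seated in notch pair 1 of 3 of the rack (55 mm above the bench). The frame is the rack's: a resistor's length goes along y, the notch pairs follow one another along x, 75 mm apart.
- rack_slot2 (a point): Where a resistor's centre lies when seated in notch pair 2 of 3 of the rack (55 mm above the bench). The frame is the rack's: a resistor's length goes along y, the notch pairs follow one another along x, 75 mm apart.
- rack_slot3 (a point): Where a resistor's centre lies when seated in notch pair 3 of 3 of the rack (55 mm above the bench). The frame is the rack's: a resistor's length goes along y, the notch pairs follow one another along x, 75 mm apart.
- cradle_slot1 (a point): Where a resistor's centre lies when seated in notch pair 1 of 3 of the cradle (49 mm above the bench). The frame is the cradle's: a resistor's length goes along y, the notch pairs follow one another along x, 75 mm apart.
- cradle_slot2 (a point): Where a resistor's centre lies when seated in notch pair 2 of 3 of the cradle (49 mm above the bench). The frame is the cradle's: a resistor's length goes along y, the notch pairs follow one another along x, 75 mm apart.
- cradle_slot3 (a point): Where a resistor's centre lies when seated in notch pair 3 of 3 of the cradle (49 mm above the bench). The frame is the cradle's: a resistor's length goes along y, the notch pairs follow one another along x, 75 mm apart.
- rack: Test rack: two notched rails of bright plated metal on black strips on a brown board 214 x 140 mm. Rails along x, 206 mm long, 14 mm thick, 104 mm apart mid to mid, tops 58 mm above the bench, each with three 90 degree V notches 16 mm deep, 32 mm wide at the mouth. Between the rails 90 mm are free down to the 12 mm board. Origin under its centre, on the bench. Fixed.
- cradle: Storage cradle: two notched wooden rails on a wooden board 214 x 140 mm. Rails along x, 206 mm long, 14 mm thick, 104 mm apart mid to mid, tops 52 mm above the bench, each with three 90 degree V notches 16 mm deep, 32 mm wide at the mouth. Between the rails 90 mm are free down to the 10 mm board. Origin under its centre, on the bench. Fixed.
- console: Bench supply: yellow console 180 deep (x) x 150 wide (y), 50 mm high at its front (-x) edge, 116 mm at the back; its grey panel slopes up at 20 degrees. Origin under its centre, on the bench. Two binding posts stand 14 mm out of the panel near its front corners, two knobs at the right of its upper half. Fixed.
- toggle (a joint): Angle of the steel bat toggle on the panel, rad: -0.35 = off (leaning down the slope, to the console's front, -x), 0 = square to the panel, 0.35 = on (leaning up the slope, to its back, +x). Hinged about the console's y axis; an over-centre spring throws it to the nearer end; about 2 N at the tip push it over.
- toggle_tip (a point): End of the steel bat, 50 mm from its hinge, which lies 6 mm above the panel, in the middle of its width, 15 mm down the slope from its centre. The bat is 14 mm thick near the tip, 9 mm at the root.
- weight: Bystander: a steel calibration weight, cylinder 42 mm across, 66 mm high with its knob; origin at its underside.
- weight_box: Bystander: a closed blue plastic box 72 x 112 x 44 mm; origin at its underside.
- driver: Bystander: a red-handled screwdriver 150 mm long, lying on the bench.
Not all that is in view belongs to the job. Leave any blue, pink or turquoise look-alike of the done3 alone.

How it is judged:
By the outcome, as a careful person would: the job done as asked, in the order asked, and still so for the second after the job is handed in, with the robot touching nothing.
Of done1, done2, done3 only 2 to 3 are there at a start; the rules pass over those that are not, and their reading is None.
Of wait1, wait2, wait3 only 2 to 3 are there at a start; the rules pass over those that are not, and their reading is None.
At some moment in a run one of wait1, wait2, wait3 may be knocked a few centimetres aside while the robot is not near it.
Once in a run the grip may slacken for a moment while it holds something.
It also fails if it takes over 210 s, if anything falls off the work surface, if the arm or the gripper's body presses on something with over 40 N, if the wrist force passes 120 N, or if a joint passes its speed limit or range.

### The arm

A 6-joint arm with a two-finger parallel gripper is mounted at the origin on the work surface. World frame = base frame: x ahead of the robot, y to its left, z up, the work surface at z = 0. Lengths are in m, angles in degrees, forces in N, time in s.
With the tool pointing down it reaches from about 0.4 to 0.825 m from the base axis. Payload 7 kg.
Tool frame: the origin (TCP) lies midway between the tips of the shut fingers; the grasp point (between the pads) lies 19 mm behind it; z points along the fingers, y is the line along which they close (so a half turn about z gives the same grasp; the last joint's range is limited). The gripper opens to 88 mm and grips with 3 to 60 N. Pads are 19 mm wide; open, the fingers measure 130 mm over their backs; the gripper's body (78 mm by 193 mm) begins 47 mm behind the grasp point.
Start: joints at [-60.613, 20.546, 0.682, 0, -70.136, -16.507], TCP at [0.15, -0.658, 0.227] pointing down, gripper open.
Joint ranges: [-176.03, 176.03], [-82.01, 121.73], [-58.28, 71.71], [-173.87, 95.51], [-174.79, -0.11], [-173.66, 173.66]. Speed limits (degrees/s): [136.94, 136.94, 172.46, 180, 180, 180].

### API

Orientations are given as [roll, pitch, yaw] about the fixed x, y, z axes, in that order (R = Rz(yaw) Ry(pitch) Rx(roll)).
In Python, from plant import telemetry, viewer, workorder gives the robot as it stands. The module is installed in compiled form; this text tells all that it offers.
- The arm moves only by the tool carry_out, never from a script. Its argument "rows" is a list of rows, each a list of 6 numbers: the shift along the tool's x, y, z in m, then the turn, a rotation vector about the tool's x, y, z in rad. In form: [[tx, ty, tz, ax, ay, az], ...]. A call has 1 to 8 rows; each row is the pose to reach, as a shift and turn from the pose commanded when the call began, along the tool's axes at that moment; what a row does not reach only later rows make up. A row lasts 1/8 s, in which the tool goes at most 62.5 mm and 10.7 degrees, less where a joint would pass 70% of its speed; a pose out of reach is approached as far as the arm can. A call with a gripper value outside its range is refused whole. "grip" is the gripper's target within -1 to 1 (fully open at 1, half-way at 0, shut at -1), set as the call begins (left out, the last holds). The fingers move at their own pace and stop on an object; the grip force is fixed at half the most. Time passes only in rows, so rows that repeat a pose let the fingers close. It gives the time, the measured TCP pose, the force, the opening and the grip force at its end, in the units of the state.
- telemetry.get_obs(): the state, without advancing time (a new reading comes with each control period).
- viewer.snapshot(name): name is "scene" or "top"; returns the picture (384x512x3 uint8, red, green, blue); there is no depth.
- viewer.camera_info(name): a dict with "intrinsics" (3x3 intrinsics, pixels), "extrinsics" (4x4, takes a point from camera to world coordinates). Camera axes: x right, y down, z forward; pixel columns grow to the right and rows downward; lengths in m; the calibration is good to about 2 mm. A picture is of the moment at which its call begins. camera_info takes no time and is no camera call.
- workorder.close_job(): hands the job in; it is judged then, once.
The state is a dict: "clock": time; "joint_pos": joint angles; "qvel": joint speeds; "tau": joint torques, N m; "tool_pos": TCP position; "orientation": TCP orientation; "force": force on the tool from outside, world axes, zero at the start; "moment": the same for the moment, N m; "opening": finger opening in m; "gripper_force": force on a finger pad.
Only numpy, scipy, OpenCV 4.12 (cv2) and the standard library are available. Lean on these libraries where they do the work, as an engineer would, in place of code of your own. Each camera call takes 0.05 s, during which the arm holds its last target. There are 200 camera calls.

## Working session

There is one attempt and no reset: what is moved stays moved. The work goes in short steps, Python scripts to look and compute and a tool call to move; the robot and the scene stay as the last step left them, time stands still between calls to the robot, and variables do not carry over. Pictures are saved under pics/ and viewed, at most 14 in all, crops included, and the job is handed in when it is done.

Besides the shell and the picture viewer there is one more tool, called after "Emit:" as name(argument=value, ...), one argument or row to a line, values as JSON. carry_out: Moves the arm, as the interface text tells. Its arguments: {"type":"object","properties":{"rows":{"type":"array"},"grip":{"type":"number"}},"required":["rows"]}

```bash
mkdir -p pics
python3 - <<'E'
from plant import telemetry, viewer
import cv2,numpy as np
for n in("scene","top"):
    im=viewer.snapshot(n); cv2.imwrite(f"pics/{n}0.png",cv2.resize(im[:,:,::-1],(800,600),interpolation=cv2.INTER_CUBIC)); np.save(f"{n}0.npy",im)
    c=viewer.camera_info(n); print(n,np.round(c["intrinsics"],1).tolist(),np.round(c["extrinsics"],3).tolist())
print(telemetry.get_obs())
E
```

```text
scene [[358.4, 0.0, 256.4], [0.0, 358.4, 195.4], [0.0, 0.0, 1.0]] [[0.093, 0.591, -0.801, 1.267], [0.996, -0.056, 0.074, -0.091], [-0.001, -0.804, -0.594, 0.633], [0.0, 0.0, 0.0, 1.0]]
top [[461.2, 0.0, 246.9], [0.0, 461.2, 189.8], [0.0, 0.0, 1.0]] [[0.011, -0.997, 0.082, 0.466], [-1.0, -0.01, 0.008, -0.032], [-0.007, -0.082, -0.997, 1.375], [0.0, 0.0, 0.0, 1.0]]
{'clock': 0.1, 'joint_pos': array([-6.06120466e+01,  2.05873693e+01,  6.39294725e-01, -1.53353043e-02,
       -7.01355652e+01, -1.65062674e+01]), 'qvel': array([-0.02298858, -0.12286172,  0.0730825 ,  0.04687717,  0.01121418,
       -0.03095454]), 'tau': array([ 7.39514253e-04, -5.84163952e+01,  2.93754905e+01,  7.01554924e+00,
        1.02600738e-02, -7.24478900e-05]), 'tool_pos': array([ 0.15034248, -0.657606  ,  0.22572556]), 'orientation': array([ 1.79915711e+02, -9.94278031e-03, -1.67123528e+02]), 'force': array([-0.47485696, -0.34188213,  0.26598699]), 'moment': array([ 0.01679758, -0.0072129 , -0.0090744 ]), 'gripper_force': 0.0, 'opening': 0.08755008909792945}
```

View pics/scene0.png

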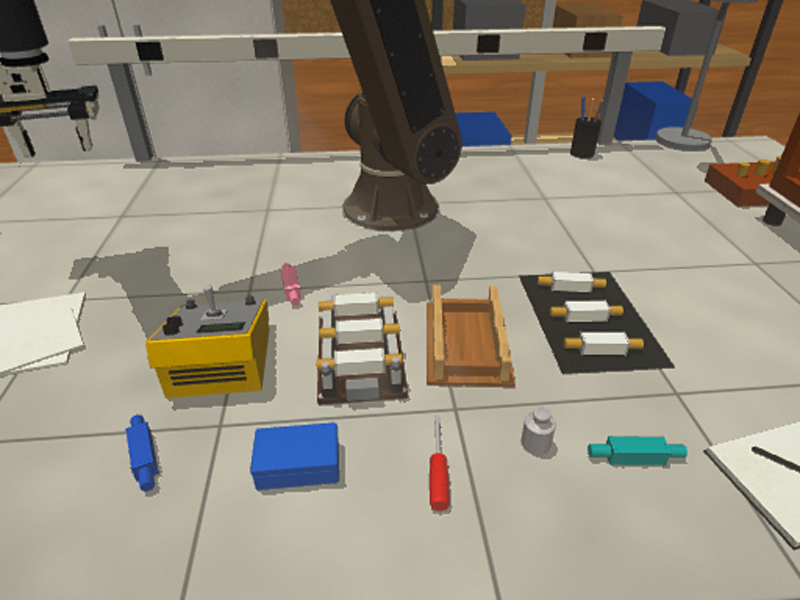

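View pics/top0.png

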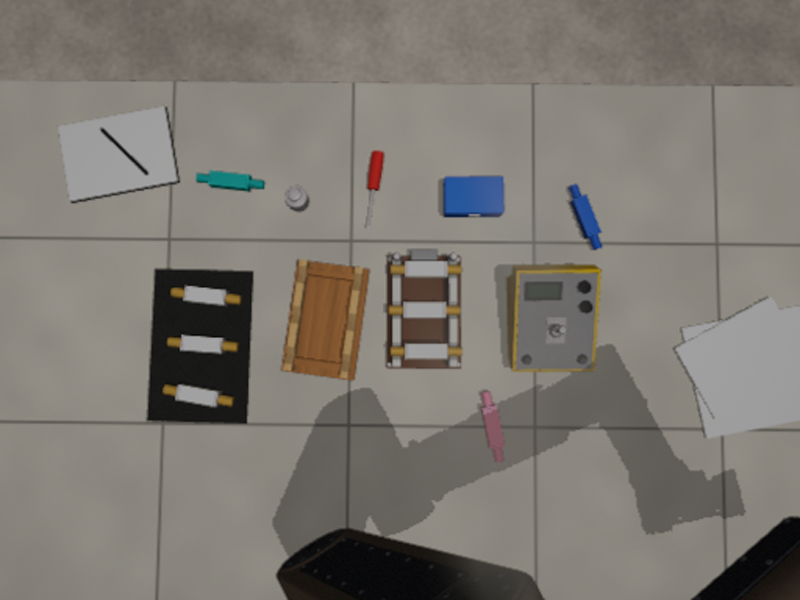

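The top view shows the following, in 800x600 pixels:
- **Waiting (white, on the mat):** (206,296), (203,344), (198,396).
- **Finished (white, on the rack):** (427,269), (425,310), (425,352).
- **Look-alikes to leave:** pink (493,425), blue (585,216), turquoise (230,180).
- **Other things:** the cradle is at (326,320) and empty. The toggle is at (556,330), and the console's binding posts are on the robot's side, so its front faces -x.

I choose the six white ones.

```bash
cat > h.py <<'E'
import cv2,numpy as np
from plant import telemetry, viewer
def world(n,px,z):
    c=viewer.camera_info(n);K,T=np.array(c["intrinsics"]),np.array(c["extrinsics"])
    px=np.atleast_2d(np.asarray(px,float)); d=np.c_[px,np.ones(len(px))]@np.linalg.inv(K).T@T[:3,:3].T; o=T[:3,3]
    return o[:2]+d[:,:2]*((z-o[2])/d[:,2])[:,None]
def proj(n,P):
    c=viewer.camera_info(n);K,T=np.array(c["intrinsics"]),np.linalg.inv(np.array(c["extrinsics"]))
    p=(np.atleast_2d(P)@T[:3,:3].T+T[:3,3])@K.T; return p[:,:2]/p[:,2:]
def rects(mask,z,amin,n="top"):
    cs,_=cv2.findContours(mask.astype(np.uint8),cv2.RETR_EXTERNAL,cv2.CHAIN_APPROX_NONE); r=[]
    for c in cs:
        if cv2.contourArea(c)<amin: continue
        w=world(n,c[:,0,:],z)
        (x,y),(a,b),t=cv2.minAreaRect((w*1000).astype(np.float32))
        if a<b:a,b,t=b,a,t+90
        r.append((round(x,1),round(y,1),round(a,1),round(b,1),round((t+90)%180-90,1),c[:,0].mean(0).round().tolist()))
    return r
def white(im):
    h=cv2.cvtColor(im,cv2.COLOR_RGB2HSV); return (h[...,2]>195)&(h[...,1]<25)
E
python3 - <<'E'
from h import *
im=np.load("top0.npy"); hsv=cv2.cvtColor(im,cv2.COLOR_RGB2HSV)
for z in(.017,.055):
    print(z,*rects(white(im),z,80),sep="\n")
sub=slice(165,243),slice(180,237)
m=np.zeros(im.shape[:2],bool); m[sub]=(hsv[sub][...,1]>70); print("cradle",*rects(m,.01,300),sep="\n")
m2=m&(hsv[...,2]>150);print("rails",*rects(m2,.052,80),sep="\n")
m=np.zeros(im.shape[:2],bool); m[160:245,320:392]=(hsv[160:245,320:392,1]>150)&(hsv[160:245,320:392,0]<35);print("console",*rects(m,.05,30),sep="\n")
a=cv2.resize(im[155:250,175:300,::-1],None,fx=6,fy=6,interpolation=cv2.INTER_CUBIC);cv2.imwrite("pics/cr.png",a)
s=np.load("scene0.npy");a=cv2.resize(s[170:265,90:220,::-1],None,fx=6,fy=6,interpolation=cv2.INTER_CUBIC);cv2.imwrite("pics/con.png",a)
E
```

```text
0.017
0.055
cradle
(534.6, 93.6, 214.4, 139.6, -7.2, [208.0, 204.0])
rails
console
(587.8, -399.5, 136.1, 70.0, 32.6, [377.0, 184.0])
```

View pics/cr.png

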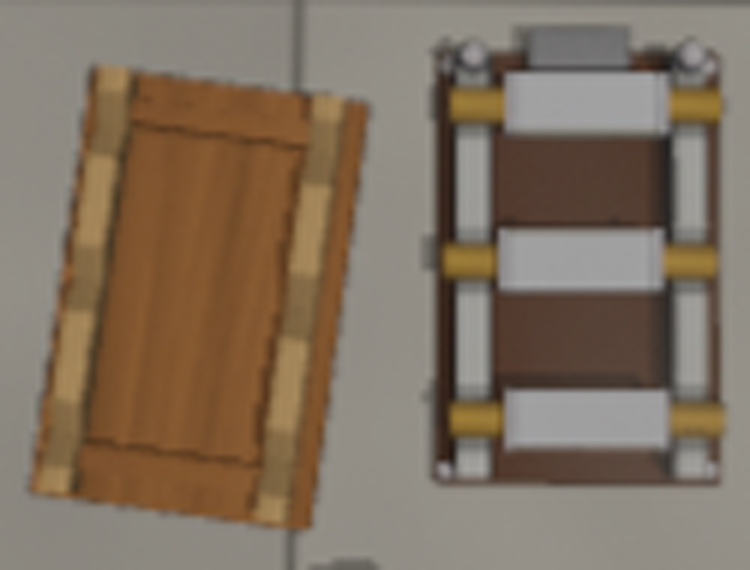

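View pics/con.png

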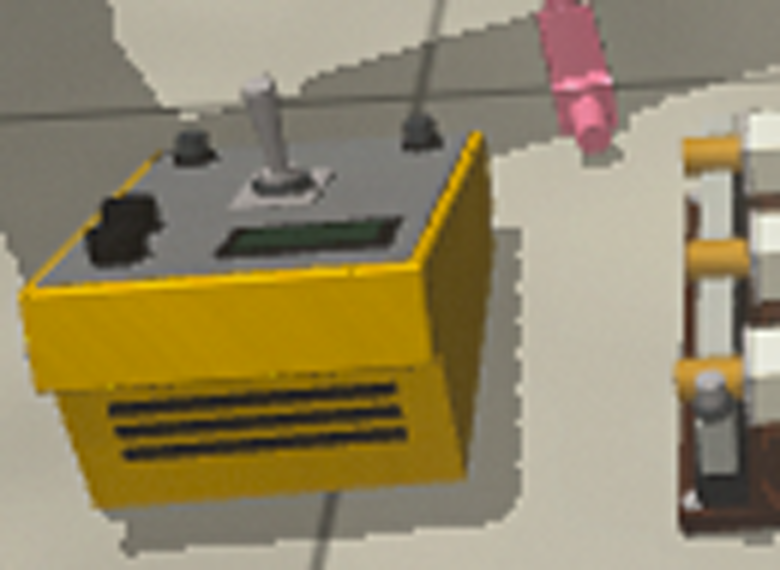

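The left crop shows the empty cradle, with middle notches at crop pixels (90,278) and (298,305), and three seated resistors on the rack. The right crop shows the toggle tip at (258,82), standing upright, so it is on.

Run:
```python
from h import *
im=np.load("top0.npy"); hsv=cv2.cvtColor(im,cv2.COLOR_RGB2HSV)
print("vals",hsv[189,132].tolist(),hsv[172,272].tolist(),hsv[172,180+100].tolist(), hsv[250,300].tolist())
for z,x0,x1 in((.017,95,160),(.055,257,287)):
    m=np.zeros(im.shape[:2],bool); m[160:275,x0:x1]=((hsv[...,2]>130)&(hsv[...,1]<22))[160:275,x0:x1]
    print(z,*rects(m,z,60),sep="\n")
n=[[175+90/6,155+278/6],[175+298/6,155+305/6]]; w=world("top",n,.044); print("cradle notch mid",w,w.mean(0),np.degrees(np.arctan2(*(w[0]-w[1])[[1,0]])))
def tri(a,b):
    A=[];B=[]
    for n,p in(("top",a),("scene",b)):
        c=viewer.camera_info(n);K,T=np.array(c["intrinsics"]),np.array(c["extrinsics"]);d=T[:3,:3]@np.linalg.inv(K)@[*p,1];d/=np.linalg.norm(d);M=np.eye(3)-np.outer(d,d);A.append(M);B.append(M@T[:3,3])
    return np.linalg.solve(sum(A),sum(B))
print("tip",tri((556*.64,329*.64),(90+258/6,170+82/6)))
print("posts",tri((526*.64,359*.64),(90+420/6,170+118/6)),tri((582*.64,359*.64),(90+193/6,170+135/6)))
print("front edge z.05",world("top",[[513*.64,370*.64],[596*.64,371*.64]],.05),"back .116",world("top",[[515*.64,267*.64],[600*.64,269*.64]],.116))
```

```text
vals [120, 2, 163] [120, 2, 162] [120, 2, 162] [20, 21, 147]
0.017
(388.9, 331.5, 74.4, 26.9, 80.5, [126.0, 253.0])
(485.5, 327.1, 75.4, 26.5, 86.5, [128.0, 220.0])
(577.6, 323.3, 75.6, 26.5, 84.2, [131.0, 189.0])
(644.9, 284.6, 89.4, 35.9, -89.4, [145.0, 166.0])
(645.8, 353.6, 71.8, 33.0, -89.4, [120.0, 165.0])
(638.0, 414.2, 48.1, 32.8, 2.0, [99.0, 167.0])
0.055
(392.0, -93.8, 95.9, 82.4, 0.5, [271.0, 256.0])
(476.8, -94.6, 74.3, 22.8, -89.4, [272.0, 224.0])
(552.6, -91.3, 74.6, 25.8, -89.4, [271.0, 198.0])
(627.6, -93.6, 74.9, 26.1, -89.4, [272.0, 172.0])
cradle notch mid [[0.53974048 0.1423641 ]
 [0.52776839 0.04188863]] [0.53375443 0.09212637] 83.20499150443558
tip [ 0.51551738 -0.32161491  0.1314014 ]
posts [ 0.4625701  -0.27632582  0.07279198] [ 0.46360019 -0.37657744  0.0710584 ]
front edge z.05 [[ 0.44212968 -0.25577865]
 [ 0.44196085 -0.40712158]] back .116 [[ 0.62340966 -0.24879114]
 [ 0.62135492 -0.3977555 ]]
```

Measured:
- **Toggle tip:** (0.516, -0.322, 0.131).
- **Rack slots:** x = 0.477, 0.5525 and 0.6275, y = -0.093, yaw 0.
- **Cradle:** centre (0.534, 0.093), yaw -7°.

First I go above the toggle with the tool at yaw -90, half open, so the fingers straddle the bat.

Emit:
carry_out(
  rows=[
    [-0.431,0.2465,0,0,0,-1.346],
    [-0.431,0.2465,0,0,0,-1.346],
    [-0.431,0.2465,0,0,0,-1.346],
    [-0.431,0.2465,0,0,0,-1.346],
    [-0.431,0.2465,0,0,0,-1.346],
    [-0.431,0.2465,0,0,0,-1.346],
    [-0.431,0.2465,0,0,0,-1.346],
    [-0.431,0.2465,0,0,0,-1.346],
  ],
  grip=0,
)

```text
clock: 1.1
tool_pos: [0.5169, -0.3198, 0.2264]
orientation: [180.0, 0.0, -89.8]
force: [-0.4, -0.7, -0.1]
opening: 0.0438
gripper_force: 0.0
```

Emit:
carry_out(
  rows=[
    [0.002,0,0.05,0,0,0],
    [0.002,0,0.1,0,0,0],
    [0.002,0,0.112,0,0,0],
    [0.002,0,0.112,0,0,0],
    [0.002,0.015,0.112,0,0,0],
    [0.002,0.03,0.112,0,0,0],
    [0.002,0.042,0.112,0,0,0],
    [0.002,0.042,0.112,0,0,0],
  ],
)

```text
clock: 2.1
tool_pos: [0.4726, -0.3238, 0.1154]
orientation: [-180.0, -0.0, -90.0]
force: [-0.3, -0.8, 1.1]
opening: 0.0439
gripper_force: 0.0
```

Emit:
carry_out(
  rows=[
    [0,0,0,0,0,0],
    [0,0,-0.05,0,0,0],
    [0,0,-0.1,0,0,0],
    [0,0,-0.1,0,0,0],
  ],
)

```text
clock: 2.6
tool_pos: [0.4761, -0.3246, 0.2189]
orientation: [-179.6, -0.2, -90.0]
force: [1.0, 1.1, -1.3]
opening: 0.0438
gripper_force: 0.0
```

Run:
```python
from h import *
s=viewer.snapshot("scene");t=viewer.snapshot("top")
a=cv2.resize(s[120:250,80:280,::-1],(800,520));cv2.imwrite("pics/off.png",a)
print(telemetry.get_obs()["tool_pos"])
```

```text
[ 0.47392763 -0.32344456  0.21470655]
```

View pics/off.png

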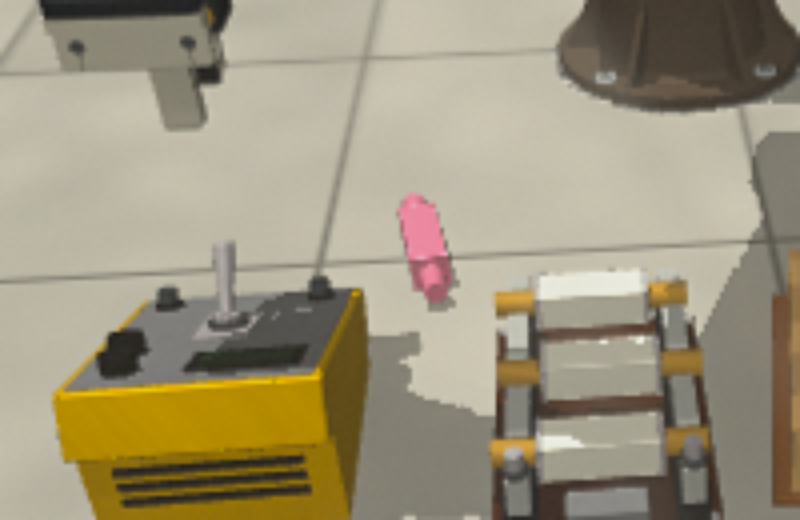

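The crop shows the bat tip at crop pixel (224,243), which is image pixel (136,181). I'll compare that with where the tip should appear when on and when off.

Run:
```python
from h import *
print(proj("scene",[[.5155,-.3216,.1335],[.483,-.3216,.122],[.5155,-.3216,.0835]]))
t=viewer.snapshot("top"); print(proj("top",[[.5155,-.3216,.1335],[.483,-.3216,.122]]))
```

```text
[[135.10634122 183.06491796]
 [138.2869539  179.59922562]
 [139.08677039 199.2819033 ]]
[[358.01233671 210.24357192]
 [357.12722301 222.41703056]]
```

The measured tip (136,181) matches off, given the same pixel offset seen before, so the output is off. Before reaching slot 3 I check the height of the grey plate at the rack's far end.

Run:
```python
from h import *
for z in(.012,.03,.05): print(z,"top view plate far/near edge",world("top",[[271,155+28/6],[271,155+65/6]],z)[:,0], "scene rows bottom/top",world("scene",[[232,398*.64],[232,377*.64]],z)[:,0])
print(telemetry.get_obs()["tool_pos"])
```

```text
0.012 top view plate far/near edge [0.6683295  0.64981239] scene rows bottom/top [0.66203028 0.61609214]
0.03 top view plate far/near edge [0.6656568  0.64738425] scene rows bottom/top [0.67958857 0.6349828 ]
0.05 top view plate far/near edge [0.66268712 0.64468632] scene rows bottom/top [0.69909779 0.65597242]
[ 0.47339426 -0.32329578  0.21379199]
```

Emit:
carry_out(
  rows=[
    [-0.23,-0.154,0.095,0,0,0],
    [-0.23,-0.154,0.095,0,0,0],
    [-0.23,-0.154,0.095,0,0,0],
    [-0.23,-0.154,0.095,0,0,0],
    [-0.23,-0.154,0.095,0,0,0],
    [-0.23,-0.154,0.095,0,0,0],
    [-0.23,-0.154,0.095,0,0,0],
  ],
)

```text
clock: 3.62
tool_pos: [0.6268, -0.0936, 0.1181]
orientation: [179.8, -0.0, -90.0]
force: [-0.6, 0.7, 0.1]
opening: 0.0439
gripper_force: 0.0
```

Emit:
carry_out(
  rows=[
    [0,0,0.03,0,0,0],
    [0,0,0.05,0,0,0],
    [0,0,0.062,0,0,0],
    [0,0,0.07,0,0,0],
    [0,0,0.07,0,0,0],
  ],
)

```text
clock: 4.25
tool_pos: [0.6275, -0.094, 0.0495]
orientation: [180.0, -0.0, -90.0]
force: [0.4, -0.7, 0.1]
opening: 0.0436
gripper_force: 0.0
```

Emit:
carry_out(
  rows=[
    [0,0,0,0,0,0],
    [0,0,0,0,0,0],
    [0,0,0,0,0,0],
    [0,0,0,0,0,0],
  ],
  grip=-1,
)

```text
clock: 4.75
tool_pos: [0.6245, -0.0938, 0.0498]
orientation: [179.7, -0.0, -90.0]
force: [-10.4, 0.4, 7.6]
opening: 0.0279
gripper_force: 30.0
```

Emit:
carry_out(
  rows=[
    [0,0,-0.03,0,0,0],
    [0,0,-0.075,0,0,0],
    [-0.05,0.005,-0.075,0,0,0.04],
    [-0.1,0.011,-0.075,0,0,0.08],
    [-0.15,0.016,-0.075,0,0,0.122],
    [-0.178,0.0187,-0.075,0,0,0.122],
    [-0.178,0.0187,-0.075,0,0,0.122],
    [-0.178,0.0187,-0.075,0,0,0.122],
  ],
)

```text
clock: 5.75
tool_pos: [0.6089, 0.0843, 0.1247]
orientation: [-180.0, 0.0, -97.0]
force: [0.3, -0.8, -1.3]
opening: 0.028
gripper_force: 29.9
```

Run:
```python
from h import *
s=viewer.snapshot("scene")
cv2.imwrite("pics/c1.png",cv2.resize(s[130:260,180:380,::-1],(800,520)))
```

```text
(no output)
```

View pics/c1.png

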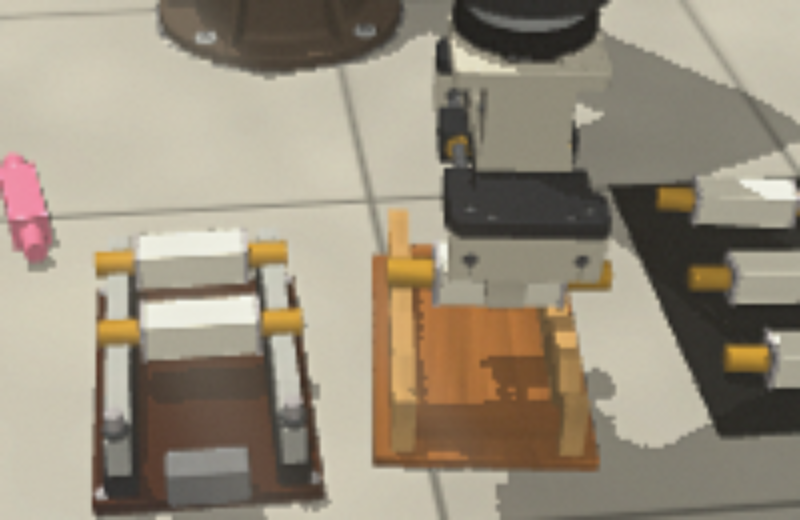

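The crop shows the resistor held level above the cradle's rails, with caps near crop pixels (410,270) and (600,275). Lowering it.

Emit:
carry_out(
  rows=[
    [0,0,0.04,0,0,0],
    [0,0,0.06,0,0,0],
    [0,0,0.07,0,0,0],
    [0,0,0.076,0,0,0],
    [0,0,0.081,0,0,0],
    [0,0,0.081,0,0,0],
  ],
)

```text
clock: 6.55
tool_pos: [0.6093, 0.0842, 0.0455]
orientation: [-179.9, -0.0, -97.0]
force: [-5.0, -1.8, 9.2]
opening: 0.0276
gripper_force: 30.0
```

Emit:
carry_out(
  rows=[
    [0,0,0,0,0,0],
    [0,0,0,0,0,0],
    [0,0,0,0,0,0],
    [0,0,-0.03,0,0,0],
    [0,0,-0.081,0,0,0],
    [0,0,-0.081,0,0,0],
  ],
  grip=0,
)

```text
clock: 7.3
tool_pos: [0.6118, 0.0853, 0.129]
orientation: [-179.6, 0.2, -96.9]
force: [-0.2, 0.0, -0.8]
opening: 0.044
gripper_force: 0.0
```

Emit:
carry_out(
  rows=[
    [0.1836,0.0369,0,0,0,-0.122],
    [0.1836,0.0369,0,0,0,-0.122],
    [0.1836,0.0369,0,0,0,-0.122],
    [0.1836,0.0369,0,0,0,-0.122],
    [0.1836,0.0369,0,0,0,-0.122],
  ],
)

```text
clock: 7.92
tool_pos: [0.5501, -0.0936, 0.1244]
orientation: [-180.0, 0.0, -90.1]
force: [0.6, 1.0, -0.0]
opening: 0.0435
gripper_force: 0.0
```

Emit:
carry_out(
  rows=[
    [0,0,0,0,0,0],
    [0,0,0.04,0,0,0],
    [0,0,0.065,0,0,0],
    [0,0,0.075,0,0,0],
    [0,0,0.075,0,0,0],
  ],
)

```text
clock: 8.55
tool_pos: [0.5501, -0.0927, 0.0492]
orientation: [179.9, -0.0, -89.9]
force: [0.8, 0.3, -0.1]
opening: 0.044
gripper_force: 0.0
```

Emit:
carry_out(
  rows=[
    [0,0,0,0,0,0],
    [0,0,0,0,0,0],
    [0,0,0,0,0,0],
    [0,0,0,0,0,0],
  ],
  grip=-1,
)

```text
clock: 9.05
tool_pos: [0.5495, -0.0933, 0.0503]
orientation: [180.0, 0.0, -90.0]
force: [-4.3, 1.9, 6.8]
opening: 0.0278
gripper_force: 30.0
```

Run:
```python
from h import *
s=viewer.snapshot("scene")
cv2.imwrite("pics/c2.png",cv2.resize(s[130:260,180:380,::-1],(800,520)))
```

```text
(no output)
```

View pics/c2.png

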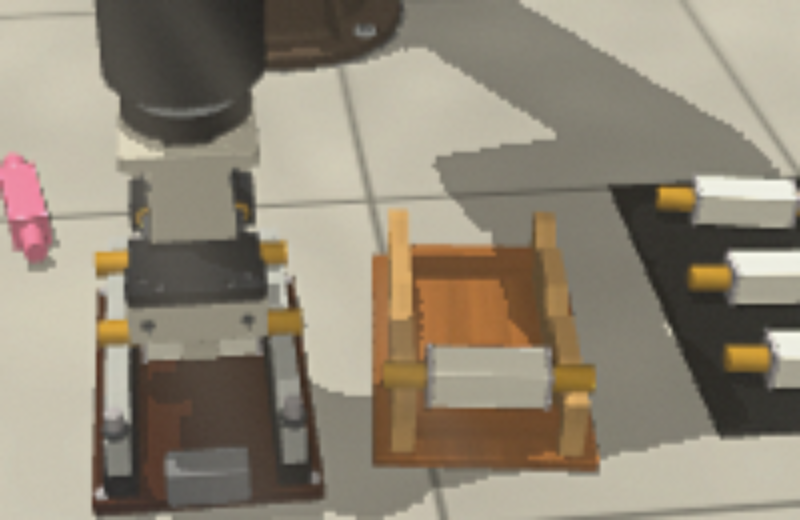

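The crop shows the first resistor seated across the cradle's far notches, and the gripper is on rack slot 2.

Emit:
carry_out(
  rows=[
    [0,0,-0.03,0,0,0],
    [0,0,-0.075,0,0,0],
    [-0.05,0.005,-0.075,0,0,0.04],
    [-0.1,0.01,-0.075,0,0,0.08],
    [-0.15,0.014,-0.075,0,0,0.122],
    [-0.186,0.016,-0.075,0,0,0.122],
    [-0.186,0.016,-0.075,0,0,0.122],
    [-0.186,0.016,-0.075,0,0,0.122],
  ],
)

```text
clock: 10.1
tool_pos: [0.5339, 0.0926, 0.1246]
orientation: [-180.0, 0.0, -97.0]
force: [-0.1, 0.2, -2.4]
opening: 0.0277
gripper_force: 30.0
```

Emit:
carry_out(
  rows=[
    [0,0,0.04,0,0,0],
    [0,0,0.06,0,0,0],
    [0,0,0.07,0,0,0],
    [0,0,0.076,0,0,0],
    [0,0,0.081,0,0,0],
    [0,0,0.081,0,0,0],
  ],
)

```text
clock: 10.85
tool_pos: [0.5342, 0.0925, 0.0454]
orientation: [-179.9, 0.0, -97.0]
force: [-6.2, -1.3, 11.1]
opening: 0.028
gripper_force: 30.0
```

Emit:
carry_out(
  rows=[
    [0,0,0,0,0,0],
    [0,0,0,0,0,0],
    [0,0,0,0,0,0],
    [0,0,-0.03,0,0,0],
    [0,0,-0.081,0,0,0],
    [0,0,-0.081,0,0,0],
  ],
  grip=0,
)

```text
clock: 11.6
tool_pos: [0.5366, 0.0938, 0.1286]
orientation: [-179.6, 0.2, -96.9]
force: [-0.4, 0.4, 0.4]
opening: 0.0437
gripper_force: 0.0
```

Emit:
carry_out(
  rows=[
    [0.192,0.0365,0,0,0,-0.122],
    [0.192,0.0365,0,0,0,-0.122],
    [0.192,0.0365,0,0,0,-0.122],
    [0.192,0.0365,0,0,0,-0.122],
    [0.192,0.0365,0,0,0,-0.122],
    [0.192,0.0365,0,0,0,-0.122],
  ],
)

```text
clock: 12.35
tool_pos: [0.4749, -0.0927, 0.1244]
orientation: [-180.0, 0.0, -90.0]
force: [0.2, 0.3, -0.1]
opening: 0.0437
gripper_force: 0.0
```

Emit:
carry_out(
  rows=[
    [0,0,0.04,0,0,0],
    [0,0,0.065,0,0,0],
    [0,0,0.075,0,0,0],
    [0,0,0.075,0,0,0],
  ],
)

```text
clock: 12.85
tool_pos: [0.4746, -0.0929, 0.0492]
orientation: [179.9, -0.0, -89.9]
force: [0.8, -0.4, -0.3]
opening: 0.0438
gripper_force: 0.0
```

Emit:
carry_out(
  rows=[
    [0,0,0,0,0,0],
    [0,0,0,0,0,0],
    [0,0,0,0,0,0],
    [0,0,0,0,0,0],
  ],
  grip=-1,
)

```text
clock: 13.35
tool_pos: [0.4745, -0.0934, 0.0503]
orientation: [-180.0, 0.0, -90.0]
force: [-3.1, 2.8, 6.3]
opening: 0.0278
gripper_force: 30.0
```

Emit:
carry_out(
  rows=[
    [0,0,-0.03,0,0,0],
    [0,0,-0.075,0,0,0],
    [-0.05,0.005,-0.075,0,0,0.04],
    [-0.1,0.01,-0.075,0,0,0.08],
    [-0.15,0.013,-0.075,0,0,0.122],
    [-0.195,0.015,-0.075,0,0,0.122],
    [-0.195,0.015,-0.075,0,0,0.122],
    [-0.195,0.015,-0.075,0,0,0.122],
  ],
)

```text
clock: 14.35
tool_pos: [0.4591, 0.1014, 0.1245]
orientation: [180.0, -0.0, -97.0]
force: [-0.3, -0.8, -2.1]
opening: 0.028
gripper_force: 30.0
```

Emit:
carry_out(
  rows=[
    [0,0,0.04,0,0,0],
    [0,0,0.06,0,0,0],
    [0,0,0.07,0,0,0],
    [0,0,0.076,0,0,0],
    [0,0,0.081,0,0,0],
    [0,0,0.081,0,0,0],
  ],
)

```text
clock: 15.1
tool_pos: [0.4594, 0.1014, 0.0448]
orientation: [-180.0, 0.0, -97.0]
force: [-5.2, -1.1, 9.4]
opening: 0.0277
gripper_force: 30.0
```

Emit:
carry_out(
  rows=[
    [0,0,0,0,0,0],
    [0,0,0,0,0,0],
    [0,0,0,0,0,0],
    [0,0,-0.03,0,0,0],
    [0,0,-0.081,0,0,0],
    [0,0,-0.081,0,0,0],
    [0,0,-0.081,0,0,0],
  ],
  grip=0,
)

```text
clock: 15.98
tool_pos: [0.4592, 0.1015, 0.1245]
orientation: [-180.0, 0.0, -97.0]
force: [-0.5, -0.3, -0.7]
opening: 0.0441
gripper_force: 0.0
```

```bash
cat >> h.py <<'E'
def waits():
    im=viewer.snapshot("top"); hsv=cv2.cvtColor(im,cv2.COLOR_RGB2HSV)
    mat=cv2.morphologyEx((hsv[...,2]<60).astype(np.uint8),cv2.MORPH_CLOSE,np.ones((45,45)))
    m=(hsv[...,2]>130)&(hsv[...,1]<22)&(mat>0); m[:,165:]=0; m[:168]=0; m[272:]=0
    return [r for r in rects(m,.031,60) if r[2]<95]
E
python3 - <<'E'
from h import *
print(*waits(),sep="\n")
s=viewer.snapshot("scene"); t=viewer.snapshot("top")
cv2.imwrite("pics/c3.png",np.vstack([cv2.resize(s[150:260,180:460,::-1],(760,299)),cv2.resize(t[150:290,80:300,::-1],(470,299)).copy() if 0 else cv2.copyMakeBorder(cv2.resize(t[150:290,80:300,::-1],(470,299)),0,0,0,290,cv2.BORDER_CONSTANT)]))
E
```

```text
(576.6, 319.7, 74.9, 26.7, 83.9, [131.0, 189.0])
```

View pics/c3.png

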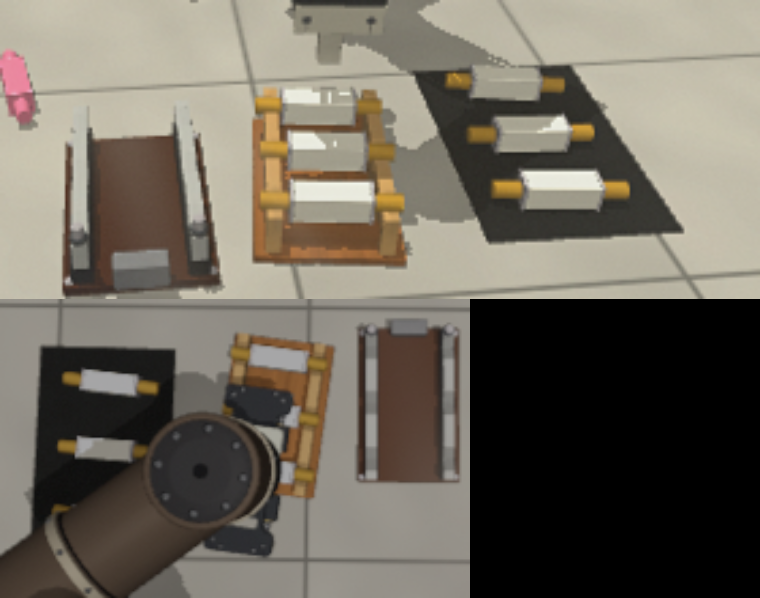

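The crop shows all three finished resistors seated in the cradle, and the far waiting one still where it was measured. I fetch it next.

Emit:
carry_out(
  rows=[
    [-0.2307,-0.0902,0.03,0,0,-0.016],
    [-0.2307,-0.0902,0.03,0,0,-0.016],
    [-0.2307,-0.0902,0.03,0,0,-0.016],
    [-0.2307,-0.0902,0.03,0,0,-0.016],
    [-0.2307,-0.0902,0.03,0,0,-0.016],
    [-0.2307,-0.0902,0.03,0,0,-0.016],
  ],
  grip=0.3,
)

```text
clock: 16.88
tool_pos: [0.5761, 0.3189, 0.0926]
orientation: [179.9, -0.1, -96.1]
force: [-0.4, -0.8, 0.9]
opening: 0.0571
gripper_force: 0.0
```

Emit:
carry_out(
  rows=[
    [0,0,0.04,0,0,0],
    [0,0,0.065,0,0,0],
    [0,0,0.076,0,0,0],
    [0,0,0.083,0,0,0],
    [0,0,0.083,0,0,0],
  ],
)

```text
clock: 17.5
tool_pos: [0.5771, 0.3194, 0.012]
orientation: [-180.0, 0.0, -96.1]
force: [0.9, -0.2, 0.3]
opening: 0.0568
gripper_force: 0.0
```

Emit:
carry_out(
  rows=[
    [0,0,0,0,0,0],
    [0,0,0,0,0,0],
    [0,0,0,0,0,0],
    [0,0,0,0,0,0],
    [0,0,0,0,0,0],
  ],
  grip=-1,
)

```text
clock: 18.12
tool_pos: [0.5769, 0.3196, 0.0118]
orientation: [-180.0, 0.0, -96.1]
force: [-1.2, 0.1, 3.4]
opening: 0.028
gripper_force: 30.0
```

Emit:
carry_out(
  rows=[
    [0,0,-0.04,0,0,0],
    [0,0,-0.1,0,0,0],
    [0,0,-0.113,0,0,0],
    [0,0,-0.113,0,0,0],
  ],
)

```text
clock: 18.62
tool_pos: [0.5772, 0.3198, 0.1253]
orientation: [-179.9, 0.1, -96.1]
force: [0.2, -0.2, -3.5]
opening: 0.0278
gripper_force: 30.0
```

Run:
```python
from h import *
o=telemetry.get_obs();print(o["tool_pos"],o["orientation"],o["moment"])
print(*waits(),sep="\n")
s=viewer.snapshot("scene")
cv2.imwrite("pics/c4.png",cv2.resize(s[100:260,180:460,::-1],(800,457)))
```

```text
[0.57715265 0.31978947 0.12526677] [-1.79946759e+02  9.30632629e-02 -9.60845658e+01] [0.0504542  0.15985046 0.03644913]
(390.0, 328.5, 74.5, 26.4, 79.5, [126.0, 253.0])
(407.2, 586.1, 89.8, 40.8, 2.7, [39.0, 245.0])
(485.3, 323.4, 74.6, 26.3, 86.5, [129.0, 220.0])
(521.9, 446.5, 64.2, 33.7, -28.5, [86.0, 208.0])
```

View pics/c4.png

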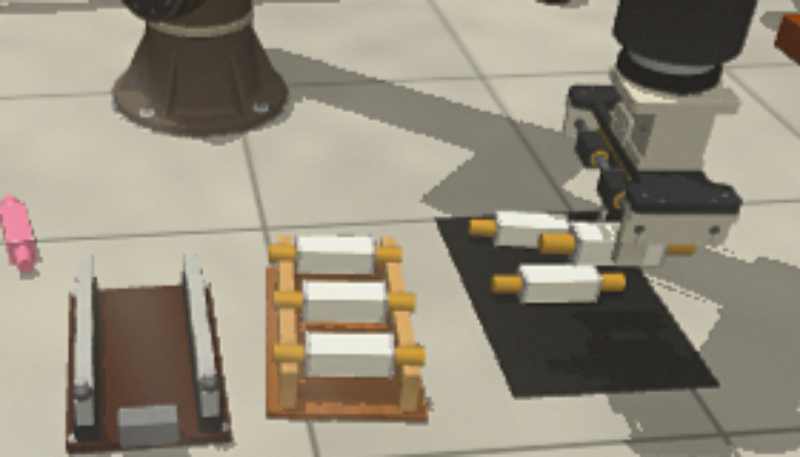

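The held resistor is level and the other two waiting ones are unmoved. I carry it over to rack slot 3.

Emit:
carry_out(
  rows=[
    [0.05,-0.011,0,0,0,-0.0133],
    [0.105,-0.0236,0,0,0,-0.028],
    [0.165,-0.037,0,0,0,-0.043],
    [0.225,-0.0505,0,0,0,-0.059],
    [0.285,-0.064,0,0,0,-0.075],
    [0.345,-0.0775,0,0,0,-0.0906],
    [0.39,-0.0876,0,0,0,-0.1065],
    [0.4056,-0.0911,0,0,0,-0.1065],
  ],
)

```text
clock: 19.73
tool_pos: [0.6233, -0.0962, 0.1221]
orientation: [179.8, -0.0, -90.1]
force: [-0.5, 0.2, -2.1]
opening: 0.0279
gripper_force: 30.0
```

Emit:
carry_out(
  rows=[
    [0,0,0,0,0,0],
    [0,0,0,0,0,0],
    [0,0,0.035,0,0,0],
    [0,0,0.035,0,0,0],
  ],
)

```text
clock: 20.23
tool_pos: [0.6225, -0.0922, 0.087]
orientation: [179.7, -0.0, -89.9]
force: [-0.8, -0.1, -0.9]
opening: 0.0279
gripper_force: 30.0
```

Emit:
carry_out(
  rows=[
    [0,0,0.015,0,0,0],
    [0,0,0.027,0,0,0],
    [0,0,0.035,0,0,0],
    [0,0,0.04,0,0,0],
    [0,0,0.04,0,0,0],
  ],
)

```text
clock: 20.85
tool_pos: [0.6245, -0.0936, 0.0497]
orientation: [180.0, -0.0, -90.0]
force: [-0.6, 0.1, -0.5]
opening: 0.0277
gripper_force: 30.0
```

Emit:
carry_out(
  rows=[
    [0,0,0,0,0,0],
    [0,0,0,0,0,0],
    [0,0,0,0,0,0],
    [0,0,-0.03,0,0,0],
    [0,0,-0.075,0,0,0],
    [0,0,-0.075,0,0,0],
  ],
  grip=0,
)

```text
clock: 21.6
tool_pos: [0.6273, -0.0934, 0.1288]
orientation: [-179.6, 0.0, -89.9]
force: [0.6, 0.7, 0.0]
opening: 0.0437
gripper_force: 0.0
```

Emit:
carry_out(
  rows=[
    [-0.4167,0.1387,0,0,0,0.061],
    [-0.4167,0.1387,0,0,0,0.061],
    [-0.4167,0.1387,0,0,0,0.061],
    [-0.4167,0.1387,0,0,0,0.061],
    [-0.4167,0.1387,0,0,0,0.061],
    [-0.4167,0.1387,0,0,0,0.061],
    [-0.4167,0.1387,0,0,0,0.061],
    [-0.4167,0.1387,0,0,0,0.061],
  ],
  grip=0.3,
)

```text
clock: 22.6
tool_pos: [0.4844, 0.3269, 0.124]
orientation: [-180.0, 0.0, -93.2]
force: [0.1, 0.2, 0.3]
opening: 0.057
gripper_force: 0.0
```

Run:
```python
from h import *
o=telemetry.get_obs();print(o["tool_pos"],o["orientation"])
s=viewer.snapshot("scene")
cv2.imwrite("pics/c5.png",cv2.resize(s[100:260,180:460,::-1],(800,457)))
```

```text
[0.48439794 0.32687305 0.12401813] [-1.79993005e+02  1.76178200e-02 -9.32013451e+01]
```

View pics/c5.png

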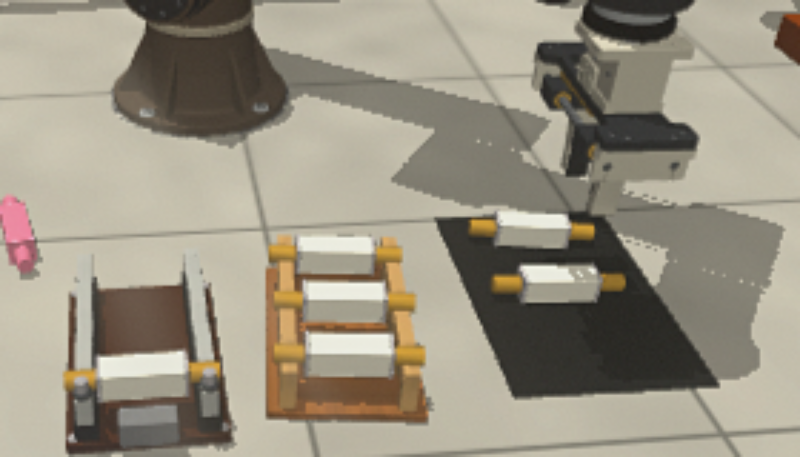

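The crop shows a resistor seated in rack slot 3. The two waiting ones are unmoved at (560,283) and (533,228).

Emit:
carry_out(
  rows=[
    [0,0,0.04,0,0,0],
    [0,0,0.08,0,0,0],
    [0,0,0.1,0,0,0],
    [0,0,0.113,0,0,0],
    [0,0,0.113,0,0,0],
  ],
)

```text
clock: 23.28
tool_pos: [0.4857, 0.3221, 0.0108]
orientation: [179.9, -0.1, -93.5]
force: [-0.4, 0.8, 0.4]
opening: 0.0569
gripper_force: 0.0
```

Emit:
carry_out(
  rows=[
    [0,0,0,0,0,0],
    [0,0,0,0,0,0],
    [0,0,0,0,0,0],
    [0,0,0,0,0,0],
    [0,0,0,0,0,0],
  ],
  grip=-1,
)

```text
clock: 23.9
tool_pos: [0.4858, 0.3234, 0.0121]
orientation: [-180.0, 0.0, -93.5]
force: [-2.2, -1.1, 6.1]
opening: 0.0275
gripper_force: 30.0
```

Emit:
carry_out(
  rows=[
    [0,0,-0.04,0,0,0],
    [0,0,-0.1,0,0,0],
    [0,0,-0.113,0,0,0],
    [0,0,-0.113,0,0,0],
  ],
)

```text
clock: 24.4
tool_pos: [0.4858, 0.3235, 0.1252]
orientation: [-180.0, 0.1, -93.5]
force: [0.3, 0.4, -1.8]
opening: 0.0278
gripper_force: 30.0
```

Emit:
carry_out(
  rows=[
    [0.05,-0.011,0,0,0,-0.0075],
    [0.105,-0.0227,0,0,0,-0.016],
    [0.165,-0.0356,0,0,0,-0.025],
    [0.225,-0.0486,0,0,0,-0.033],
    [0.285,-0.0616,0,0,0,-0.042],
    [0.345,-0.0745,0,0,0,-0.051],
    [0.395,-0.0853,0,0,0,-0.061],
    [0.412,-0.089,0,0,0,-0.061],
  ],
)

```text
clock: 25.4
tool_pos: [0.5483, -0.0962, 0.1221]
orientation: [179.8, -0.0, -90.2]
force: [-0.2, 0.3, -1.5]
opening: 0.0275
gripper_force: 30.0
```

Emit:
carry_out(
  rows=[
    [0,0,0,0,0,0],
    [0,0,0,0,0,0],
    [0,0,0.035,0,0,0],
    [0,0,0.035,0,0,0],
    [0,0,0.035,0,0,0],
  ],
)

```text
clock: 26.02
tool_pos: [0.5501, -0.0927, 0.0903]
orientation: [-180.0, -0.0, -89.9]
force: [-0.3, -0.6, -1.3]
opening: 0.0276
gripper_force: 30.0
```

Emit:
carry_out(
  rows=[
    [0,0,0.015,0,0,0],
    [0,0,0.027,0,0,0],
    [0,0,0.035,0,0,0],
    [0,0,0.04,0,0,0],
    [0,0,0.04,0,0,0],
  ],
)

```text
clock: 26.65
tool_pos: [0.5495, -0.0937, 0.0497]
orientation: [180.0, -0.0, -89.9]
force: [-1.8, -0.4, 1.5]
opening: 0.0273
gripper_force: 30.0
```

Emit:
carry_out(
  rows=[
    [0,0,0,0,0,0],
    [0,0,0,0,0,0],
    [0,0,0,0,0,0],
    [0,0,-0.03,0,0,0],
    [0,0,-0.075,0,0,0],
    [0,0,-0.075,0,0,0],
  ],
  grip=0,
)

```text
clock: 27.4
tool_pos: [0.5522, -0.0933, 0.1282]
orientation: [-179.6, 0.0, -89.9]
force: [0.4, 0.1, -0.8]
opening: 0.0435
gripper_force: 0.0
```

Run:
```python
from h import *
print(*waits(),sep="\n")
s=viewer.snapshot("scene"); hs=cv2.cvtColor(s,cv2.COLOR_RGB2HSV)
cv2.imwrite("pics/c6.png",cv2.resize(s[100:260,180:460,::-1],(800,457)))
```

```text
(389.8, 328.3, 74.7, 26.9, 80.1, [125.0, 253.0])
```

View pics/c6.png

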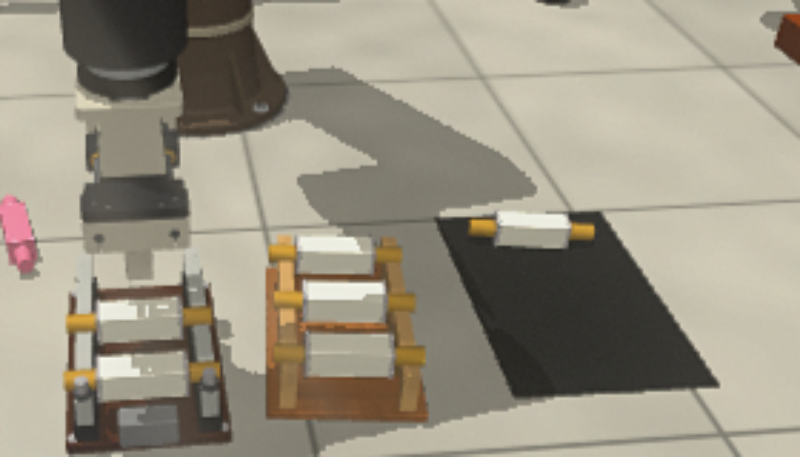

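Rack slots 2 and 3 are filled. The last waiting resistor is at (0.390, 0.328), its length at 80°.

Emit:
carry_out(
  rows=[
    [-0.4216,0.159,0,0,0,0.1745],
    [-0.4216,0.159,0,0,0,0.1745],
    [-0.4216,0.159,0,0,0,0.1745],
    [-0.4216,0.159,0,0,0,0.1745],
    [-0.4216,0.159,0,0,0,0.1745],
    [-0.4216,0.159,0,0,0,0.1745],
    [-0.4216,0.159,0,0,0,0.1745],
    [-0.4216,0.159,0,0,0,0.1745],
  ],
  grip=0.3,
)

```text
clock: 28.5
tool_pos: [0.3889, 0.3305, 0.1234]
orientation: [180.0, -0.1, -99.8]
force: [0.3, -0.6, 0.4]
opening: 0.0571
gripper_force: 0.0
```

Run:
```python
from h import *
s=viewer.snapshot("scene"); hs=cv2.cvtColor(s,cv2.COLOR_RGB2HSV)
a=hs[170:190,335:400]; ys,xs=np.nonzero((a[...,0]<25)&(a[...,0]>12)&(a[...,1]>150)); print("brass cols",335+xs.min(),335+xs.max(),"rows",170+ys.min(),170+ys.max())
b=cv2.cvtColor(cv2.imread("pics/c6.png"),cv2.COLOR_BGR2HSV); b=cv2.resize(b,(280,160),interpolation=cv2.INTER_NEAREST)[70:90,155:220]; ys,xs=np.nonzero((b[...,0]<25)&(b[...,0]>12)&(b[...,1]>150)); print("before",335+xs.min(),335+xs.max(),170+ys.min(),170+ys.max())
print(telemetry.get_obs()["tool_pos"])
```

```text
brass cols 344 387 rows 177 183
before 345 387 177 183
[0.38905405 0.33080395 0.12341632]
```

Unmoved; grasp it.

Emit:
carry_out(
  rows=[
    [0,0,0.04,0,0,0],
    [0,0,0.08,0,0,0],
    [0,0,0.1,0,0,0],
    [0,0,0.113,0,0,0],
    [0,0,0.113,0,0,0],
  ],
)

```text
clock: 29.18
tool_pos: [0.3903, 0.3269, 0.0107]
orientation: [180.0, -0.1, -100.0]
force: [0.8, -0.6, 0.3]
opening: 0.0572
gripper_force: 0.0
```

Emit:
carry_out(
  rows=[
    [0,0,0,0,0,0],
    [0,0,0,0,0,0],
    [0,0,0,0,0,0],
    [0,0,0,0,0,0],
    [0,0,0,0,0,0],
  ],
  grip=-1,
)

```text
clock: 29.8
tool_pos: [0.3905, 0.3284, 0.0121]
orientation: [-180.0, 0.0, -100.0]
force: [-2.7, -0.5, 5.9]
opening: 0.0277
gripper_force: 30.0
```

Emit:
carry_out(
  rows=[
    [0,0,-0.04,0,0,0],
    [0,0,-0.1,0,0,0],
    [0,0,-0.113,0,0,0],
    [0,0,-0.113,0,0,0],
  ],
)

```text
clock: 30.3
tool_pos: [0.3904, 0.3283, 0.1251]
orientation: [-180.0, 0.1, -100.0]
force: [-0.6, -0.1, -2.0]
opening: 0.0276
gripper_force: 30.0
```

Emit:
carry_out(
  rows=[
    [0.05,-0.0195,0,0,0,-0.022],
    [0.105,-0.041,0,0,0,-0.046],
    [0.16,-0.0623,0,0,0,-0.07],
    [0.215,-0.0837,0,0,0,-0.094],
    [0.27,-0.105,0,0,0,-0.118],
    [0.325,-0.1265,0,0,0,-0.142],
    [0.375,-0.146,0,0,0,-0.165],
    [0.4006,-0.1559,0,0,0,-0.1745],
  ],
)

```text
clock: 31.3
tool_pos: [0.4733, -0.096, 0.1222]
orientation: [179.8, -0.0, -90.1]
force: [-0.5, -0.1, -1.6]
opening: 0.0277
gripper_force: 30.0
```

Emit:
carry_out(
  rows=[
    [0,0,0,0,0,0],
    [0,0,0,0,0,0],
    [0,0,0.035,0,0,0],
    [0,0,0.035,0,0,0],
    [0,0,0.035,0,0,0],
  ],
)

```text
clock: 31.92
tool_pos: [0.4749, -0.0929, 0.0901]
orientation: [180.0, -0.0, -89.9]
force: [-0.4, 0.2, -0.7]
opening: 0.0278
gripper_force: 30.0
```

Emit:
carry_out(
  rows=[
    [0,0,0.015,0,0,0],
    [0,0,0.027,0,0,0],
    [0,0,0.035,0,0,0],
    [0,0,0.04,0,0,0],
    [0,0,0.04,0,0,0],
  ],
)

```text
clock: 32.55
tool_pos: [0.4745, -0.0935, 0.0497]
orientation: [180.0, -0.0, -89.9]
force: [-2.3, -0.7, 0.7]
opening: 0.0277
gripper_force: 30.0
```

Emit:
carry_out(
  rows=[
    [0,0,0,0,0,0],
    [0,0,0,0,0,0],
    [0,0,0,0,0,0],
    [0,0,-0.03,0,0,0],
    [0,0,-0.08,0,0,0],
    [0,0,-0.14,0,0,0],
    [0,0,-0.16,0,0,0],
    [0,0,-0.16,0,0,0],
  ],
  grip=0,
)

```text
clock: 33.55
tool_pos: [0.4757, -0.0933, 0.2114]
orientation: [-179.8, 0.0, -90.0]
force: [0.3, 0.5, -0.8]
opening: 0.0439
gripper_force: 0.0
```

Emit:
carry_out(
  rows=[
    [0.228,-0.005,0,0,0,0],
    [0.228,-0.005,0,0,0,0],
    [0.228,-0.005,0,0,0,0],
    [0.228,-0.005,0,0,0,0],
    [0.228,-0.005,0,0,0,0],
    [0.228,-0.005,0,0,0,0],
  ],
)

```text
clock: 34.3
tool_pos: [0.479, -0.3212, 0.2081]
orientation: [179.9, 0.1, -90.0]
force: [0.4, -0.1, -0.1]
opening: 0.0438
gripper_force: 0.0
```

Run:
```python
from h import *
s=viewer.snapshot("scene")
cv2.imwrite("pics/c7.png",cv2.resize(s[110:310,70:400,::-1],(800,485)))
print(telemetry.get_obs()["tool_pos"])
```

```text
[ 0.47932042 -0.32082099  0.2085508 ]
```

View pics/c7.png

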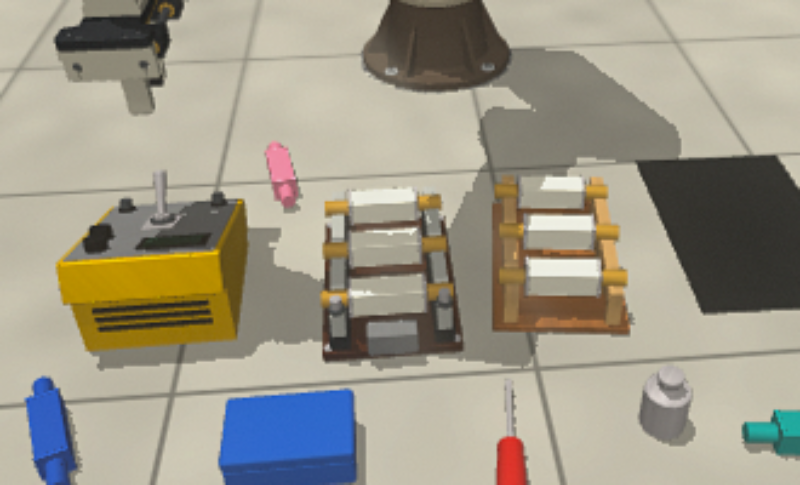

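All six resistors are seated and the bystanders are untouched. The toggle is still off, with its tip at (160,175). Now I flip it on.

Emit:
carry_out(
  rows=[
    [0,-0.006,0.04,0,0,0],
    [0,-0.006,0.08,0,0,0],
    [0,-0.006,0.096,0,0,0],
    [0,-0.006,0.096,0,0,0],
    [0,-0.02,0.096,0,0,0],
    [0,-0.035,0.096,0,0,0],
    [0,-0.051,0.096,0,0,0],
    [0,-0.051,0.096,0,0,0],
  ],
)

```text
clock: 35.35
tool_pos: [0.5286, -0.3217, 0.114]
orientation: [179.6, 0.0, -90.0]
force: [-12.5, 0.2, 8.8]
opening: 0.0437
gripper_force: 6.1
```

Emit:
carry_out(
  rows=[
    [0,0,0,0,0,0],
    [0,0,0,0,0,0],
    [0,0,-0.05,0,0,0],
    [0,0,-0.11,0,0,0],
    [0,0,-0.15,0,0,0],
    [0,0,-0.15,0,0,0],
    [0,0,-0.15,0,0,0],
  ],
)

```text
clock: 36.22
tool_pos: [0.5315, -0.3212, 0.2638]
orientation: [-179.9, 0.0, -90.0]
force: [0.4, -0.1, -0.6]
opening: 0.0437
gripper_force: 0.0
```

Run:
```python
from h import *
s=viewer.snapshot("scene")
cv2.imwrite("pics/c8.png",cv2.resize(s[170:265,90:220,::-1],None,fx=6,fy=6,interpolation=cv2.INTER_CUBIC))
```

```text
(no output)
```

View pics/c8.png

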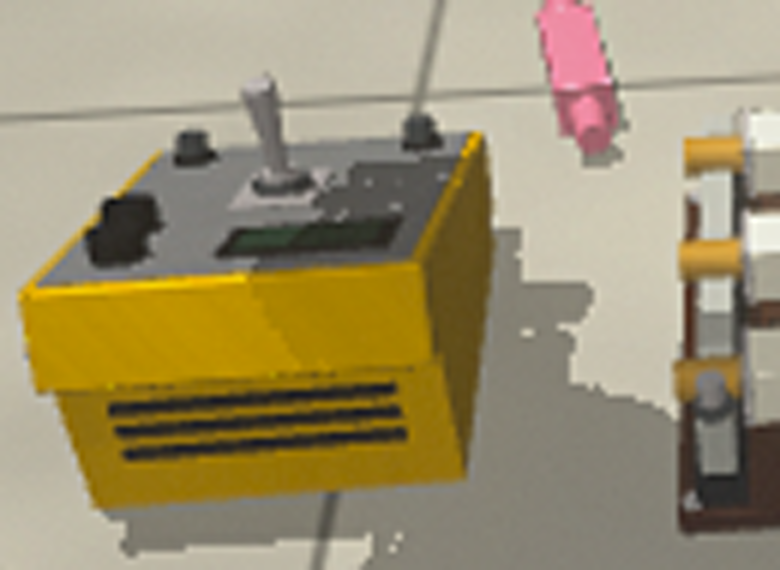

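The bat tip is back at (258,82), exactly where it was at the start, so the toggle is on and the gripper is clear of it.

```bash
python3 -c "
from plant import workorder
print(workorder.close_job())"
```

```text
the job is handed in; nothing more can be done
None
```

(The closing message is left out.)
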